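# Take one vial from the locked cold flask and lock it again

### The job

The round steel flask keeps two vials cold under a sprung bayonet lid: push the lid down, twist it counter-clockwise and lift it off, then take out either one of the two vials and stand it upright in the steel tray. Leave the other vial in its pocket and put the lid back on, pushed down and twisted clockwise until it springs up into its catch, so that the cold stays in. Do not knock over any vial, and leave the tray and the other things where they stand.

Things in the scene. Friction and masses are not known exactly. Their poses are not given: they have to be found in the camera images.
- flask: Insulated vial flask: squat round steel jar, 113 mm across, screwed down in a flat black dock (132 mm across); cannot move. Origin: centre of the dock's underside, on the worktop; z up. Round its mouth an aluminium bayonet collar, 112 mm across, bore 83 mm, top at z = 84 mm. Inside, a white insert with two pockets in a row along the flask's x. The lid's locked and free angles are counted from the flask's x.
- flask_seat (a point): One of the collar's two seats (the other is opposite), one pip on the rim, at the flask's +x: a locked lid's lugs sit up in the seats at +x and -x. A ridge beside the seat hangs 4 mm lower, so the lid turns only while pressed down 4 mm or more below its locked height.
- flask_way_in (a point): One of the two slots through the collar's edge (the other is opposite), each with two pips on the rim, through which the lugs pass up and down. It lies 60 deg (1.05 rad) counter-clockwise, seen from above, of the seat: +60 and +240 deg from the flask's x. 34 deg wide; a lug takes 16 deg. Solid stops end the turning about 5 deg beyond the seat and 9 deg beyond the way in.
- flask_pocket_1 (a point): Centre of the floor of the pocket at the flask's +x (14 mm from the axis, 63 mm above the worktop): square, 25 mm wide, 10 mm deep. A vial standing here tops out 110 mm above the worktop, 26 mm above the collar.
- flask_pocket_2 (a point): The same for the pocket at the flask's -x.
- seal_ring (a joint): Black sprung ring in the flask's mouth that pushes up on the lid's rim; m. 0 with the lid locked, +0.005 with the lid free or off, -0.007 with the lid pressed to the solid bottom. It pushes 6 N when fully up, 9 N at 0, 11.4 N at -0.004 (where the lugs just clear the ridge), 13.2 N at the bottom; turn at about -0.0055.
- lid: The flask's grey plastic lid, loose, about 0.11 kg: hollow dome 76 mm across, 52 mm high with a flat top; a straight grip bar on it along the lid's x. Two lugs (12 mm wide, 6 mm high) on the rim at +x and -x, in line with the bar, reach 47 mm from the axis. Origin: centre of the rim's underside; z up. Cavity 66 mm wide, 48 mm high. It can stand on its rim on the worktop meanwhile.
- lid_grip (a point): On the lid's axis, in the grip bar, 66 mm above the lid's origin. Bar 56 mm long (x), 18 mm wide (y: fingers close along it), 24 mm high, from 14 mm below this point (the dome's flat top) to 10 mm above. Lid origin above flask origin: 73 mm locked, at the start, x axes together; 78 mm when freed at +60 deg and sprung up; then it lifts straight off. Half round it fits as well.
- flask_vial_1: Glass vial, 22 mm diameter body up to 35 mm, crimped cap 16 mm wide above, 47 mm tall, 12 g; one of the two under the lid, in the flask's pocket at +x. Origin: centre of its underside; z up.
- flask_vial_2: The same kind of vial in the flask's other pocket, at -x. Origin as above.
- vial_tray: Small loose open steel tray, outside 90 mm (its x) by 155 mm (its y), inside 82 by 148 mm, walls 23 to 25 mm high, floor 2 mm thick. Origin: centre of its underside. Two vials stand at its +y end and one at its -y end; the middle (y within about 8 mm of its centre) is always free.
- tray_vial_1: Vial (as above) standing in the tray at its +y end, -x side. Origin: centre of its underside.
- tray_vial_2: Vial standing in the tray at its +y end, +x side.
- tray_vial_3: Vial standing in the tray at its -y end.
- carton_lilac: Bystander: closed lilac carton, 105 x 100 x 110 mm high, origin at the centre of its underside.
- tape: Bystander: roll of brown tape lying flat, 94 mm across, 48 mm high, origin at the centre of its underside.
- swab_box: Bystander: small upright carton, 55 x 60 x 90 mm high, origin at the centre of its underside.
- swab_stack: Bystander: flat banded stack of sachets, 50 x 50 x 9 mm, origin at the centre of its underside.
- loose_syringe: Bystander: capped syringe lying flat, 24 (its x) x 164 (its y) x 12 mm, origin at the centre of its underside.
- used_vial: Bystander: a vial (22 mm diameter, 47 mm tall) standing by itself on the worktop, origin at the centre of its underside.
Things that resemble listed ones, but are neither listed nor needed, are in the scene too. What is shaped like the lid but pink is not meant.

How it is judged:
By the outcome, as a careful person would: the job done as asked, in the order asked, and still so for the second after the job is handed in, with the robot touching nothing.
It also fails if it takes over 72 s, if anything falls off the work surface, if the arm or the gripper's body presses on something with over 40 N, if the wrist force passes 120 N, or if a joint passes its speed limit or range.

### The arm

A 7-joint arm with a two-finger parallel gripper is mounted at the origin on a cart in front of the work surface, level with it; the furniture and walls round the work are solid. World frame = base frame: x ahead of the robot, y to its left, z up, the work surface at z = 0. Lengths are in m, angles in rad, forces in N, time in s.
With the tool pointing down it reaches from about 0.4 to 0.85 m from the base axis. Payload 10.4 kg.
Tool frame: the origin (TCP) lies midway between the tips of the shut fingers; the grasp point (between the pads) lies 19 mm behind it; z points along the fingers, y is the line along which they close (so a half turn about z gives the same grasp; the last joint's range is limited). The gripper opens to 87 mm and grips with 3 to 60 N. Pads are 19 mm wide; open, the fingers measure 117 mm over their backs; the gripper's body (75 mm by 190 mm) begins 51 mm behind the grasp point.
Start: joints at [-1.289, 0.332, -0.065, 1.46, 0.022, 1.35, -0.088], TCP at [0.188, 0.596, 0.223] pointing down, gripper open.
Joint ranges: [-2.6, 2.6], [-0.5, 2.12], [-1.47, 1.34], [0.16, 2.42], [-1.27, 4.41], [0.06, 2.06], [-2.6, 2.6]. Speed limits (rad/s): [2.22, 2.22, 2.79, 2.79, 3.14, 3.14, 3.14].

### API

Orientations are given as a unit quaternion [x, y, z, w].
In Python, from bench import r gives the robot as it stands.
- The arm moves only by the tool arm_command, never from a script. Its arguments are lists of equal length, an entry for each row: "xyz": the shift along the world's x, y, z in m, a list of three; "rot": the turn, a rotation vector about the world's x, y, z in rad, a list of three. In form: {"xyz": [[tx, ty, tz], ...], "rot": [[ax, ay, az], ...]}. A call has 1 to 20 rows; each row is the pose to reach, as a shift and turn from the pose commanded when the call began; what a row does not reach only later rows make up. A row lasts 1/12 s, in which the tool goes at most 41.7 mm and 7.16 degrees, less where a joint would pass 70% of its speed; a pose out of reach is approached as far as the arm can. A call with a gripper value outside its range is refused whole. "grip" is the opening, from 0 (shut) to 1 (fully open), set as the call begins (left out, the last holds). The fingers move at their own pace and stop on an object; "squeeze" is the grip in N (left out, the last holds). Time passes only in rows, so rows that repeat a pose let the fingers close. It gives the time, the measured TCP pose, the force, the opening and the grip force at its end, in the units of the state.
- r.read_state(): the state, without advancing time (a new reading comes with each control period).
- r.camera(name): name is "scene" or "top" or "wrist"; returns the picture (400x640x3 uint8, red, green, blue); there is no depth.
- r.camera_model(name): a dict with "fx", "fy", "cx", "cy" (pixels), "T" (4x4, takes a point from camera to world coordinates). Camera axes: x right, y up, looking along -z (the intrinsics and any distortion apply to the point x, -y, -z); pixel columns grow to the right and rows downward; lengths in m; the calibration is good to about 2 mm. A picture is of the moment at which its call begins: read the wrist's pose just before it. camera_model takes no time and is no camera call; for the wrist camera it gives the pose at the moment of the call.
- r.close_job(): hands the job in; it is judged then, once.
Trained networks look in the newest picture that a camera, given by its name, has taken for a name from the list of things; names that differ only in an ending like _2 or _b are one class to them, and where a whole thing is asked for, a point or a joint stands for the part that bears it (a point fixed in the world has none). Each returns a list of dicts, best first, with "conf" (0 to 1); they miss things now and then, are a little off and sometimes report something else, mostly with a low value. They report only what shows in the picture. A call takes as long as a camera call. They do not tell look-alikes from the thing itself.
- r.look_for(label, camera): "at" ([x, y, z] in m, in the coordinates of the camera as it stood for that picture, good to about 4 mm: the middle of the surface that is visible of it).
- r.spot_point(label, camera): "at" ([x, y, z] in m, in the coordinates of the camera as it stood for that picture, good to about 4 mm: a listed point, or the origin of a listed thing).
The state is a dict: "time": time; "joint_positions": joint angles; "joint_vel": joint speeds; "joint_torque": joint torques, N m; "ee_pos": TCP position; "eef_rot": TCP orientation; "ft_force": force on the tool from outside, world axes, zero at the start; "torque": the same for the moment, N m; "width": finger opening in m; "grip_force": force on a finger pad.
Only numpy, scipy, OpenCV 4.12 (cv2) and the standard library are available. Lean on these libraries where they do the work, as an engineer would, in place of code of your own. Each camera call takes 0.05 s, during which the arm holds its last target. There are 200 camera calls.

## Working session

There is one attempt and no reset: what is moved stays moved. The work goes in short steps, Python scripts to look and compute and a tool call to move; the robot and the scene stay as the last step left them, time stands still between calls to the robot, and variables do not carry over. Pictures are saved under pics/ and viewed, at most 10 in all, crops included, and the job is handed in when it is done.

Besides the shell and the picture viewer there is one more tool, called after "Call:" by a JSON object that holds its "name" and its "arguments". arm_command: Moves the arm, as the interface text tells. Its arguments: {"type":"object","properties":{"xyz":{"type":"array"},"rot":{"type":"array"},"grip":{"type":"number"},"squeeze":{"type":"number"}},"required":["xyz","rot"]}

```bash
mkdir -p pics
cat > h.py <<'E'
import numpy as np,cv2
from bench import r
def pic(n,f=None):
    im=r.camera(n)
    if f: cv2.imwrite('pics/'+f,im[:,:,::-1])
    return im
def W(n,p,T=None):
    T=r.camera_model(n)['T'] if T is None else T
    return (np.array(T)@np.r_[p,1])[:3]
def px(n,P):
    m=r.camera_model(n); q=np.linalg.inv(np.array(m['T']))@np.r_[P,1]
    return m['cx']+m['fx']*q[0]/-q[2], m['cy']-m['fy']*q[1]/-q[2]
def ray(n,u,v,z):
    m=r.camera_model(n);T=np.array(m['T'])
    d=T[:3,:3]@np.array([(u-m['cx'])/m['fx'],-(v-m['cy'])/m['fy'],-1]);o=T[:3,3]
    return o+d*(z-o[2])/d[2]
def spots(n,labs,f='spot_point',k=3):
    for l in labs:
        for d in getattr(r,f)(l,n)[:k]:
            p=W(n,d['at']);print(n,l,round(d['conf'],2),p.round(4),np.round(px(n,p)))
E
python3 - <<'E'
from h import *
s=r.read_state();print(s['time'],s['ee_pos'],s['eef_rot'])
a=pic('top','top.png');b=pic('scene','scene.png')
print({k:v for k,v in r.camera_model('top').items() if k!='T'})
spots('top',['flask','flask_seat','flask_way_in','lid','lid_grip','vial_tray','tray_vial_1'],k=4)
spots('scene',['flask','flask_seat','lid_grip','vial_tray'],k=3)
print(r.read_state()['time'])
E
```

```text
0.0 [0.18745284 0.59579721 0.22173686] [ 1.51798876e-01  9.88411118e-01 -7.47164752e-04 -7.15206033e-05]
{'fx': 520.1166122170648, 'fy': 520.1166122170648, 'cx': 324.1239883174375, 'cy': 199.24721884923596}
top flask 0.67 [ 0.4752  0.0366 -0.0012] [361. 215.]
top flask_seat 0.9 [0.5262 0.029  0.0852] [358. 195.]
top flask_way_in 0.71 [0.5075 0.0745 0.0841] [348. 206.]
top lid 0.83 [0.4762 0.0347 0.074 ] [362. 210.]
top lid 0.81 [4.272e-01 5.243e-01 2.000e-04] [232. 282.]
top lid_grip 0.93 [0.4777 0.0407 0.1402] [362. 207.]
top lid_grip 0.73 [0.4657 0.0401 0.0617] [362. 215.]
top lid_grip 0.6 [0.4277 0.5199 0.0634] [230. 280.]
top lid_grip 0.34 [0.5069 0.0754 0.0839] [348. 206.]
top vial_tray 0.58 [ 0.4531 -0.1522 -0.0041] [413. 201.]
top vial_tray 0.48 [0.4751 0.0366 0.0731] [362. 211.]
top tray_vial_1 0.57 [ 0.4921 -0.1323  0.0005] [404. 193.]
top tray_vial_1 0.49 [ 0.4701 -0.1023  0.006 ] [398. 202.]
top tray_vial_1 0.49 [ 0.4339 -0.1944 -0.0011] [427. 202.]
top tray_vial_1 0.27 [0.5287 0.0255 0.0849] [359. 194.]
scene flask 0.78 [0.4792 0.0393 0.0025] [325. 267.]
scene flask_seat 0.93 [0.5232 0.0311 0.0802] [338. 238.]
scene flask_seat 0.34 [0.4697 0.0404 0.0679] [323. 252.]
scene lid_grip 0.98 [0.4792 0.0358 0.1384] [327. 231.]
scene vial_tray 0.74 [ 0.4546 -0.1584  0.0017] [385. 313.]
0.65
```

View pics/top.png

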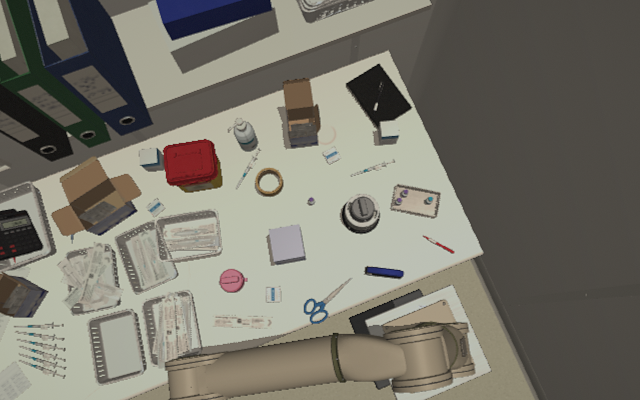

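View pics/scene.png

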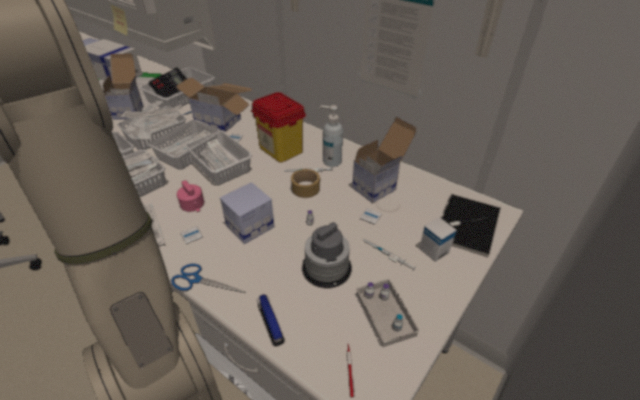

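The grey lid on the flask is at top (362,208) and scene (327,240). The look-alike is the pink lid at top (232,281) and scene (190,197). I choose the grey one, since it sits on the round steel flask in the black dock. The tray is at top (415,201), with vials at (404,193), (398,202) and (428,202). I'm moving above the flask to check from near.

Call:
{"name": "arm_command", "arguments": {"xyz": [[0.014,-0.028,0.004],[0.029,-0.056,0.008],[0.043,-0.084,0.012],[0.058,-0.112,0.016],[0.072,-0.14,0.02],[0.087,-0.168,0.024],[0.101,-0.196,0.028],[0.116,-0.224,0.032],[0.13,-0.252,0.036],[0.145,-0.28,0.04],[0.159,-0.308,0.044],[0.174,-0.336,0.048],[0.188,-0.364,0.052],[0.203,-0.392,0.056],[0.217,-0.42,0.06],[0.232,-0.448,0.064],[0.246,-0.476,0.068],[0.261,-0.504,0.072],[0.275,-0.532,0.076],[0.289,-0.559,0.08]], "rot": [[0,0,-0.12],[0,0,-0.24],[0,0,-0.36],[0,0,-0.48],[0,0,-0.6],[0,0,-0.72],[0,0,-0.84],[0,0,-0.96],[0,0,-1.08],[0,0,-1.2],[0,0,-1.32],[0,0,-1.44],[0,0,-1.56],[0,0,-1.68],[0,0,-1.8],[0,0,-1.92],[0,0,-2.04],[0,0,-2.16],[0,0,-2.28],[0,0,-2.4]]}}

```text
time: 2.32
ee_pos: [0.477, 0.0355, 0.3031]
eef_rot: [0.977, 0.214, 0.0, -0.0]
ft_force: [1.5, 0.2, -0.3]
width: 0.0869
grip_force: 0.0
```

Call:
{"name": "arm_command", "arguments": {"xyz": [[0,0,0],[0,0,0],[0,0,0],[0,0,0],[0,0,0],[0,0,0],[0,0,0]], "rot": [[0,0,-0.12],[0,0,-0.24],[0,0,-0.36],[0,0,-0.48],[0,0,-0.58],[0,0,-0.58],[0,0,-0.58]]}}

```text
time: 2.9
ee_pos: [0.4765, 0.0372, 0.3027]
eef_rot: [0.998, -0.07, 0.0, -0.0]
ft_force: [-0.3, 0.1, -0.3]
width: 0.0874
grip_force: 0.0
```

Run:
```python
from h import *
s=r.read_state();print(s['time'],s['ee_pos'],s['eef_rot'],s['joint_positions'])
pic('wrist','w1.png')
spots('wrist',['flask','flask_seat','flask_way_in','lid','lid_grip','vial_tray','tray_vial_1'],k=4)
pic('top')
spots('top',['flask','flask_seat','lid_grip','flask_way_in'],k=2)
T=r.camera_model('wrist')['T'];print(np.round(T,3))
```

```text
2.9 [0.47653736 0.03717219 0.30268364] [ 9.97549697e-01 -6.99613313e-02  9.53830893e-05 -6.44784908e-05] [-0.68586994 -0.05797592  0.49563084  1.72577429  0.02763502  1.46665273
 -1.90464321]
wrist flask_seat 0.57 [0.5224 0.027  0.0869] [322. 128.]
wrist flask_way_in 0.93 [0.504  0.0743 0.0834] [283. 150.]
wrist lid 0.9 [0.4785 0.0387 0.0735] [318. 166.]
wrist lid_grip 0.9 [0.4814 0.0379 0.1397] [318. 175.]
wrist vial_tray 0.83 [ 0.4519 -0.1567  0.0028] [461. 155.]
wrist tray_vial_1 0.71 [ 0.4324 -0.2022  0.0039] [494. 164.]
wrist tray_vial_1 0.62 [ 0.4897 -0.1278  0.0049] [439. 131.]
wrist tray_vial_1 0.54 [ 0.4702 -0.0979  0.0016] [417. 148.]
top flask 0.93 [ 0.4785  0.037  -0.0011] [360. 215.]
top flask_seat 0.95 [0.5197 0.0289 0.085 ] [359. 197.]
top flask_seat 0.43 [0.4667 0.0378 0.0604] [362. 214.]
top lid_grip 0.91 [0.4285 0.5182 0.0638] [230. 279.]
top flask_way_in 0.86 [0.5071 0.0751 0.0826] [348. 206.]
[[-0.144  0.95   0.277  0.552]
 [-0.99  -0.138 -0.041  0.027]
 [-0.001 -0.28   0.96   0.466]
 [ 0.     0.     0.     1.   ]]
```

View pics/w1.png

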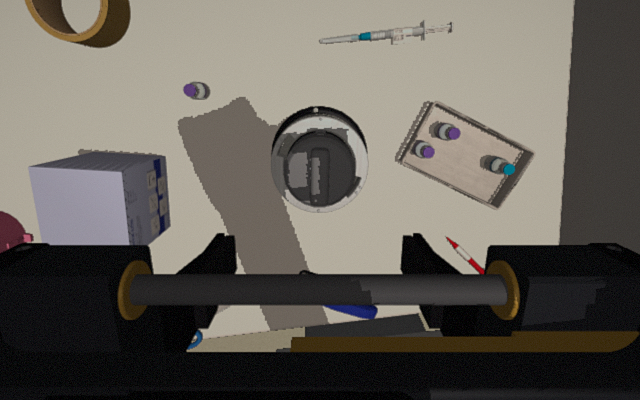

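The wrist view shows the grey lid at (320,170) with its bar running near vertical, so it is in line with the tool. The tray is at (465,155) and the lilac carton at (100,200). Next is one close crop.

Run:
```python
from h import *
im=cv2.imread('pics/w1.png')
c=cv2.resize(im[95:220,255:385],None,fx=4.6,fy=4.6,interpolation=cv2.INTER_CUBIC)
th=np.radians(-8);C=np.array([.478,.0375])
def P(a,rr,z): return np.r_[C+rr*np.array([np.cos(th+a),np.sin(th+a)]),z]
def d(p,col):
    u=px('wrist',p);cv2.circle(c,(int((u[0]-255+.5)*4.6),int((u[1]-95+.5)*4.6)),3,col,-1)
for a in np.radians(range(0,360,15)): d(P(a,.056,.084),(0,255,0))
for a in (0,np.pi): d(P(a,.052,.084),(0,0,255))
for a in np.radians((60,240)): d(P(a,.052,.084),(255,0,255))
R=np.array([[np.cos(th),-np.sin(th)],[np.sin(th),np.cos(th)]])
for x in (-.028,0,.028):
  for y in (-.009,.009): d(np.r_[C+R@[x,y],.149],(0,255,255))
cv2.imwrite('pics/c1.png',c)
```

```text
(no output)
```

View pics/c1.png

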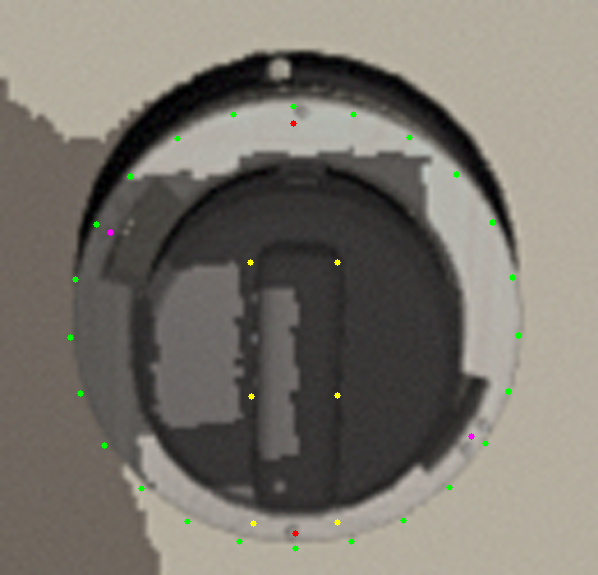

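The overlay shows the rim is about 2 mm further in +x and the yaw about -9.4°. I'm correcting for that, descending and closing on the bar.

Call:
{"name": "arm_command", "arguments": {"xyz": [[0.0035,-0.0004,-0.03],[0.0035,-0.0004,-0.065],[0.0035,-0.0004,-0.1],[0.0035,-0.0004,-0.13],[0.0035,-0.0004,-0.155],[0.0035,-0.0004,-0.168],[0.0035,-0.0004,-0.1735],[0.0035,-0.0004,-0.1735]], "rot": [[0,0,-0.024],[0,0,-0.024],[0,0,-0.024],[0,0,-0.024],[0,0,-0.024],[0,0,-0.024],[0,0,-0.024],[0,0,-0.024]]}}

```text
time: 4.22
ee_pos: [0.4795, 0.0367, 0.1282]
eef_rot: [0.997, -0.083, -0.001, 0.001]
ft_force: [-0.5, -0.8, 0.3]
width: 0.087
grip_force: 0.0
```

Call:
{"name": "arm_command", "arguments": {"xyz": [[0,0,0],[0,0,0],[0,0,0],[0,0,0],[0,0,0],[0,0,0],[0,0,0],[0,0,0]], "rot": [[0,0,0],[0,0,0],[0,0,0],[0,0,0],[0,0,0],[0,0,0],[0,0,0],[0,0,0]], "grip": 0, "squeeze": 40}}

```text
time: 4.88
ee_pos: [0.4801, 0.0368, 0.1292]
eef_rot: [0.997, -0.083, 0.0, 0.0]
ft_force: [-0.0, 0.1, -0.5]
width: 0.0415
grip_force: 0.0
```

Call:
{"name": "arm_command", "arguments": {"xyz": [[0,0,0],[0,0,0],[0,0,0],[0,0,0],[0,0,0],[0,0,0],[0,0,0]], "rot": [[0,0,0],[0,0,0],[0,0,0],[0,0,0],[0,0,0],[0,0,0],[0,0,0]]}}

```text
time: 5.47
ee_pos: [0.48, 0.0364, 0.1291]
eef_rot: [0.996, -0.084, -0.0, 0.0]
ft_force: [-1.8, -3.5, 2.8]
width: 0.0173
grip_force: 40.0
```

Call:
{"name": "arm_command", "arguments": {"xyz": [[0,0,-0.002],[0,0,-0.004],[0,0,-0.006],[0,0,-0.006],[0,0,-0.006]], "rot": [[0,0,0],[0,0,0],[0,0,0],[0,0,0],[0,0,0]]}}

```text
time: 5.88
ee_pos: [0.4802, 0.0363, 0.1237]
eef_rot: [0.996, -0.084, 0.0, 0.0]
ft_force: [-4.2, -4.8, 10.6]
width: 0.0176
grip_force: 40.0
```

Call:
{"name": "arm_command", "arguments": {"xyz": [[-0.0004,-0.0004,0],[-0.0004,-0.0004,0],[-0.0004,-0.0004,0],[-0.0004,-0.0004,0],[-0.0004,-0.0004,0],[-0.0004,-0.0004,0],[-0.0004,-0.0004,0],[-0.0004,-0.0004,0],[-0.0004,-0.0004,0],[-0.0004,-0.0004,0],[-0.0004,-0.0004,0],[-0.0004,-0.0004,0],[-0.0004,-0.0004,0],[-0.0004,-0.0004,0]], "rot": [[0,0,0.09],[0,0,0.18],[0,0,0.27],[0,0,0.36],[0,0,0.45],[0,0,0.54],[0,0,0.63],[0,0,0.72],[0,0,0.81],[0,0,0.9],[0,0,0.98],[0,0,1.047],[0,0,1.047],[0,0,1.047]]}}

```text
time: 7.05
ee_pos: [0.4807, 0.0381, 0.1243]
eef_rot: [0.904, 0.427, 0.002, -0.001]
ft_force: [-1.5, 2.5, 10.8]
width: 0.0176
grip_force: 40.0
```

Call:
{"name": "arm_command", "arguments": {"xyz": [[0,0,0.005],[0,0,0.01],[0,0,0.014],[0,0,0.018],[0,0,0.018]], "rot": [[0,0,0],[0,0,0],[0,0,0],[0,0,0],[0,0,0]]}}

```text
time: 7.47
ee_pos: [0.4798, 0.0366, 0.1415]
eef_rot: [0.905, 0.426, 0.0, 0.0]
ft_force: [-0.1, -0.0, -1.0]
width: 0.0177
grip_force: 40.0
```

The lid is free (weight felt: 1 N). Lifting straight up and looking.

Call:
{"name": "arm_command", "arguments": {"xyz": [[0,0,0.025],[0,0,0.055],[0,0,0.085],[0,0,0.1],[0,0,0.1]], "rot": [[0,0,0],[0,0,0],[0,0,0],[0,0,0],[0,0,0]]}}

```text
time: 7.88
ee_pos: [0.4811, 0.0367, 0.2441]
eef_rot: [0.905, 0.426, 0.003, 0.0]
ft_force: [0.4, -1.0, -2.1]
width: 0.0175
grip_force: 40.0
```

Run:
```python
from h import *
s=r.read_state();print(s['time'],s['ee_pos'],s['width'])
pic('wrist','w2.png');pic('top');pic('scene')
for c in('top','scene'): spots(c,['carton_lilac','used_vial','tape','flask_vial_1','flask_pocket_1','vial_tray','lid_grip'],k=3)
spots('wrist',['flask_vial_1','flask_pocket_1','carton_lilac','used_vial'])
```

```text
7.8833 [0.48112694 0.03665397 0.24412557] 0.017493111221710596
top carton_lilac 0.76 [ 0.4654  0.3069 -0.0014] [288. 247.]
top used_vial 0.6 [ 0.5828  0.1794 -0.0025] [311. 202.]
top tape 0.69 [ 0.7145  0.0504 -0.0036] [331. 156.]
top tape 0.67 [ 0.6946  0.2857 -0.0045] [271. 185.]
top flask_pocket_1 0.94 [0.4957 0.0366 0.0628] [359. 206.]
top flask_pocket_1 0.59 [0.4629 0.0405 0.0624] [362. 215.]
top flask_pocket_1 0.36 [0.505  0.0741 0.0821] [348. 206.]
top vial_tray 0.64 [ 0.4502 -0.1549  0.0021] [415. 202.]
top vial_tray 0.36 [ 0.7073 -0.1538  0.0037] [385. 136.]
top lid_grip 0.8 [0.427  0.515  0.0625] [231. 279.]
scene carton_lilac 0.79 [0.4684 0.3059 0.001 ] [250. 226.]
scene used_vial 0.22 [0.508  0.0763 0.0829] [320. 233.]
scene tape 0.55 [0.7038 0.2857 0.0015] [306. 188.]
scene flask_vial_1 0.52 [0.495  0.0363 0.0609] [330. 249.]
scene flask_vial_1 0.46 [7.031e-01 2.846e-01 5.000e-04] [306. 188.]
scene flask_vial_1 0.43 [0.4706 0.0389 0.059 ] [323. 255.]
scene flask_pocket_1 0.96 [0.4947 0.0362 0.0624] [330. 249.]
scene flask_pocket_1 0.72 [0.4692 0.0408 0.0691] [322. 252.]
scene vial_tray 0.97 [ 0.4567 -0.1582  0.0018] [386. 313.]
scene lid_grip 0.75 [0.4311 0.5171 0.0647] [188. 188.]
scene lid_grip 0.61 [0.475  0.0353 0.2547] [326. 195.]
wrist flask_pocket_1 0.96 [0.4894 0.035  0.063 ] [327. 173.]
wrist used_vial 0.78 [ 0.5807  0.179  -0.0016] [307.   6.]
```

View pics/w2.png

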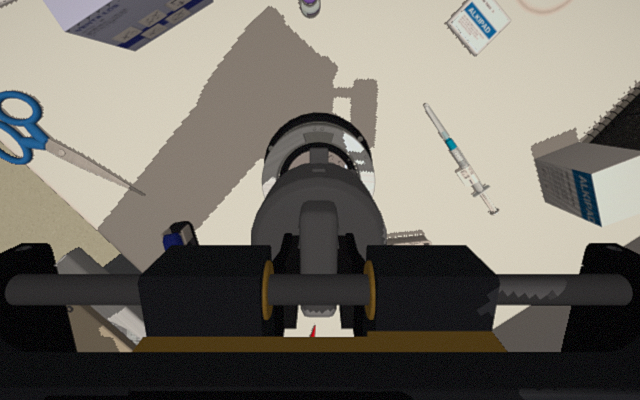

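The lid is in the gripper, and the used vial is at (308,5), the carton at (130,20) and the flask behind the lid at (320,150). There is free worktop at about (0.47, 0.165), clear of the carton (y > 0.235) and the dock (y < 0.103). I'll set the lid down there.

Call:
{"name": "arm_command", "arguments": {"xyz": [[-0.001,0.015,0],[-0.003,0.045,0],[-0.006,0.08,0],[-0.009,0.11,-0.01],[-0.011,0.126,-0.035],[-0.011,0.128,-0.07],[-0.011,0.128,-0.105],[-0.011,0.128,-0.135],[-0.011,0.128,-0.16],[-0.011,0.128,-0.174],[-0.011,0.128,-0.181],[-0.011,0.128,-0.1835],[-0.011,0.128,-0.1845],[-0.011,0.128,-0.1845]], "rot": [[0,0,0],[0,0,0],[0,0,0],[0,0,0],[0,0,0],[0,0,0],[0,0,0],[0,0,0],[0,0,0],[0,0,0],[0,0,0],[0,0,0],[0,0,0],[0,0,0]]}}

```text
time: 10.1
ee_pos: [0.4693, 0.1647, 0.0574]
eef_rot: [0.905, 0.426, 0.001, -0.0]
ft_force: [-1.2, -0.7, -1.1]
width: 0.0177
grip_force: 40.0
```

Call:
{"name": "arm_command", "arguments": {"xyz": [[0,0,-0.0007],[0,0,-0.0013],[0,0,-0.0013]], "rot": [[0,0,0],[0,0,0],[0,0,0]]}}

```text
time: 10.35
ee_pos: [0.4694, 0.1647, 0.0562]
eef_rot: [0.905, 0.426, 0.001, -0.0]
ft_force: [0.6, -1.5, 2.5]
width: 0.0175
grip_force: 40.0
```

Call:
{"name": "arm_command", "arguments": {"xyz": [[0,0,0],[0,0,0],[0,0,0],[0,0,0],[0,0,0.003],[0,0,0.025],[0,0,0.06],[0,0,0.095],[0,0,0.13],[0,0,0.15]], "rot": [[0,0,0],[0,0,0],[0,0,0],[0,0,0],[0,0,0],[0,0,0],[0,0,0],[0,0,0],[0,0,0],[0,0,0]], "grip": 0.45}}

```text
time: 11.18
ee_pos: [0.4696, 0.1647, 0.2094]
eef_rot: [0.905, 0.426, 0.002, -0.0]
ft_force: [0.4, 0.9, 0.5]
width: 0.0395
grip_force: 0.0
```

Run:
```python
from h import *
s=r.read_state();print(s['time'],s['ee_pos'],s['width'],s['eef_rot'],s['joint_positions'])
pic('top');pic('scene','s2.png')
for c in('top','scene'): spots(c,['lid_grip','lid','flask_vial_1','flask_pocket_1','tray_vial_1','vial_tray'],k=4)
```

```text
11.1833 [0.46963292 0.16465824 0.20936966] 0.039500964111282254 [ 9.04873328e-01  4.25675805e-01  2.08431618e-03 -1.59317169e-04] [-0.74916756  0.0461605   0.33230799  1.82851292 -0.01621712  1.26531811
 -1.10375098]
top lid_grip 0.9 [0.4265 0.5159 0.0634] [231. 279.]
top lid_grip 0.42 [0.4631 0.1677 0.067 ] [327. 229.]
top lid 0.44 [ 4.695e-01  1.650e-01 -1.000e-04] [327. 231.]
top flask_vial_1 0.56 [ 0.4662  0.3066 -0.0027] [288. 247.]
top flask_pocket_1 0.54 [0.497  0.0371 0.0634] [359. 206.]
top flask_pocket_1 0.47 [0.4672 0.0391 0.0606] [362. 214.]
top tray_vial_1 0.52 [ 0.4323 -0.1935 -0.0036] [427. 203.]
top tray_vial_1 0.43 [ 0.469  -0.1024  0.0035] [398. 202.]
top vial_tray 0.83 [ 0.4508 -0.1562 -0.0021] [415. 202.]
scene lid_grip 0.9 [0.4676 0.1645 0.0688] [285. 231.]
scene lid_grip 0.71 [0.4325 0.5153 0.0628] [189. 188.]
scene lid 0.82 [0.4675 0.1643 0.0014] [286. 248.]
scene lid 0.81 [0.434  0.5159 0.0021] [193. 203.]
scene lid 0.45 [0.4698 0.0377 0.0682] [323. 253.]
scene lid 0.36 [ 0.4893 -0.1369  0.0054] [385. 298.]
scene flask_vial_1 0.59 [0.4972 0.0354 0.0639] [331. 248.]
scene flask_vial_1 0.54 [0.4679 0.0428 0.0619] [321. 254.]
scene flask_pocket_1 0.97 [0.4685 0.0401 0.0655] [322. 253.]
scene flask_pocket_1 0.84 [0.498  0.0348 0.0615] [331. 248.]
scene flask_pocket_1 0.34 [0.5073 0.0747 0.0854] [321. 233.]
scene tray_vial_1 0.71 [ 0.4332 -0.2004  0.0073] [397. 328.]
scene tray_vial_1 0.71 [ 0.6205 -0.0678  0.0058] [388. 253.]
scene tray_vial_1 0.58 [ 0.4749 -0.1016  0.0053] [370. 295.]
scene tray_vial_1 0.47 [ 0.493  -0.1342  0.0044] [385. 297.]
scene vial_tray 0.71 [ 4.543e-01 -1.578e-01 -3.000e-04] [385. 314.]
```

The lid stands at (0.469, 0.165) and the tray middle is at about (0.453, -0.157), with tray +y at 59°. Now over the +x vial, with the fingers turned across the row.

Call:
{"name": "arm_command", "arguments": {"xyz": [[0.002,-0.012,0.0],[0.004,-0.026,0.0],[0.007,-0.04,0.0],[0.01,-0.054,0.0],[0.013,-0.068,0.0],[0.015,-0.082,0.0],[0.018,-0.096,0.0],[0.021,-0.11,0.0],[0.024,-0.122,0.0],[0.025,-0.129,0.0],[0.025,-0.129,0.0]], "rot": [[0,0,-0.105],[0,0,-0.21],[0,0,-0.315],[0,0,-0.42],[0,0,-0.525],[0,0,-0.63],[0,0,-0.735],[0,0,-0.84],[0,0,-0.945],[0,0,-1.045],[0,0,-1.045]], "grip": 0.45}}

```text
time: 12.8
ee_pos: [0.4938, 0.0336, 0.2053]
eef_rot: [0.996, -0.086, 0.0, 0.0]
ft_force: [0.5, -0.9, 0.5]
width: 0.0391
grip_force: 0.0
```

Run:
```python
from h import *
s=r.read_state();print(s['time'],s['ee_pos'],s['width'],s['eef_rot'],s['joint_positions'])
pic('wrist','w3.png')
spots('wrist',['lid_grip','flask_vial_1','flask_pocket_1','tray_vial_1','vial_tray'],k=4)
im=cv2.imread('pics/w3.png')
for P,c in (([.4937,.0343,.110],(0,255,0)),([.4662,.039,.110],(0,0,255)),([.4525,-.156,.002],(255,0,255))):
    u=px('wrist',P);print(u);cv2.circle(im,(int(u[0]),int(u[1])),2,c,-1)
cv2.imwrite('pics/w3o.png',im)
```

```text
12.8 [0.49383987 0.03362064 0.20529295] 0.03913308879359973 [ 9.96281125e-01 -8.61617554e-02  7.90203933e-05  2.54673309e-04] [-0.62582132  0.04242636  0.48243614  1.84369931 -0.02010812  1.26032544
 -1.88094567]
wrist lid_grip 0.75 [0.4736 0.168  0.069 ] [185. 228.]
wrist flask_vial_1 0.87 [0.4937 0.0362 0.0612] [319. 184.]
wrist flask_vial_1 0.57 [0.4619 0.0433 0.0634] [317. 218.]
wrist flask_pocket_1 0.92 [0.4908 0.0356 0.0651] [320. 188.]
wrist flask_pocket_1 0.83 [0.4662 0.0421 0.0639] [318. 213.]
wrist tray_vial_1 0.82 [ 0.4709 -0.0957  0.0014] [440. 172.]
wrist tray_vial_1 0.75 [ 4.392e-01 -1.994e-01  2.000e-04] [533. 185.]
wrist tray_vial_1 0.71 [ 0.4923 -0.124   0.    ] [464. 149.]
wrist vial_tray 0.75 [ 0.4548 -0.1538  0.0008] [492. 178.]
(np.float64(321.37818327050974), np.float64(198.44317769492918))
(np.float64(321.08969232436374), np.float64(230.9963967800663))
(np.float64(495.0158722112037), np.float64(179.67858308234278))
```

View pics/w3o.png

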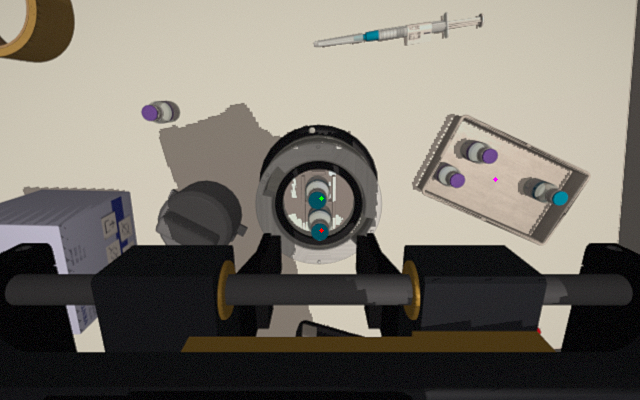

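The caps are at (317,200) and (320,231), matching my predicted points. The lid at (200,225) stands upright and the tray is at (500,180). I'm descending on the +x vial.

Call:
{"name": "arm_command", "arguments": {"xyz": [[-0.0005,0.001,-0.03],[-0.0005,0.001,-0.06],[-0.0005,0.001,-0.085],[-0.0005,0.001,-0.103],[-0.0005,0.001,-0.115],[-0.0005,0.001,-0.1203],[-0.0005,0.001,-0.1203]], "rot": [[0,0,0],[0,0,0],[0,0,0],[0,0,0],[0,0,0],[0,0,0],[0,0,0]]}}

```text
time: 13.68
ee_pos: [0.4924, 0.0366, 0.084]
eef_rot: [0.997, -0.082, -0.001, 0.0]
ft_force: [-0.5, 1.1, -0.3]
width: 0.039
grip_force: 0.0
```

Call:
{"name": "arm_command", "arguments": {"xyz": [[0,0,0],[0,0,0],[0,0,0],[0,0,0],[0,0,0],[0,0,0]], "rot": [[0,0,0],[0,0,0],[0,0,0],[0,0,0],[0,0,0],[0,0,0]], "grip": 0, "squeeze": 12}}

```text
time: 14.18
ee_pos: [0.4936, 0.0365, 0.0856]
eef_rot: [0.997, -0.083, 0.001, -0.0]
ft_force: [0.3, -1.5, 3.4]
width: 0.0212
grip_force: 11.9
```

Call:
{"name": "arm_command", "arguments": {"xyz": [[0,0,0.012],[0,0,0.03],[0,0,0.055],[0,0,0.08],[0,0,0.09],[-0.003,-0.012,0.09],[-0.008,-0.034,0.09],[-0.013,-0.06,0.09],[-0.018,-0.086,0.09],[-0.023,-0.112,0.09],[-0.028,-0.138,0.09],[-0.033,-0.164,0.09],[-0.038,-0.182,0.09],[-0.04,-0.19,0.09],[-0.041,-0.1935,0.08],[-0.041,-0.1935,0.065],[-0.041,-0.1935,0.05],[-0.041,-0.1935,0.035],[-0.041,-0.1935,0.03],[-0.041,-0.1935,0.03]], "rot": [[0,0,0],[0,0,0],[0,0,0],[0,0,0],[0,0,0.0],[0,0,0.1],[0,0,0.2],[0,0,0.31],[0,0,0.42],[0,0,0.53],[0,0,0.64],[0,0,0.75],[0,0,0.86],[0,0,0.97],[0,0,1.08],[0,0,1.19],[0,0,1.19],[0,0,1.19],[0,0,1.19],[0,0,1.19]]}}

```text
time: 15.85
ee_pos: [0.4512, -0.1569, 0.1138]
eef_rot: [0.872, 0.49, -0.001, -0.001]
ft_force: [-0.0, 0.6, 0.2]
width: 0.0208
grip_force: 11.8
```

Run:
```python
from h import *
s=r.read_state();print(s['time'],s['ee_pos'],s['width'],s['grip_force'],s['eef_rot'],s['joint_positions'])
pic('wrist','w4.png');pic('scene')
spots('wrist',['flask_vial_1','tray_vial_1','vial_tray'],k=4)
spots('scene',['flask_vial_1','tray_vial_1','vial_tray'],k=5)
```

```text
15.85 [ 0.45118764 -0.15690157  0.11378037] 0.020796019800402955 11.845069080591202 [ 8.71601118e-01  4.90214202e-01 -1.09037471e-03 -5.81617597e-04] [-0.37691055  0.1057322   0.65542181  2.00020124 -0.07292998  1.0609538
 -0.23452494]
wrist flask_vial_1 0.93 [ 0.4537 -0.1594  0.0954] [324. 239.]
wrist tray_vial_1 0.77 [ 0.4689 -0.0986  0.006 ] [299. 125.]
wrist tray_vial_1 0.69 [ 0.4948 -0.128   0.0068] [345. 139.]
wrist vial_tray 0.83 [ 0.4543 -0.156   0.0037] [320. 193.]
scene flask_vial_1 0.66 [0.4661 0.0391 0.0628] [322. 255.]
scene flask_vial_1 0.41 [ 0.4538 -0.1531  0.0916] [387. 289.]
scene flask_vial_1 0.29 [ 0.7155  0.046  -0.0021] [371. 218.]
scene tray_vial_1 0.52 [ 0.4908 -0.1361  0.0035] [385. 298.]
scene tray_vial_1 0.51 [ 0.4754 -0.0988  0.    ] [369. 295.]
scene tray_vial_1 0.43 [ 0.4355 -0.1969  0.0077] [396. 326.]
scene vial_tray 0.75 [ 0.4556 -0.1579  0.0015] [385. 313.]
```

View pics/w4.png

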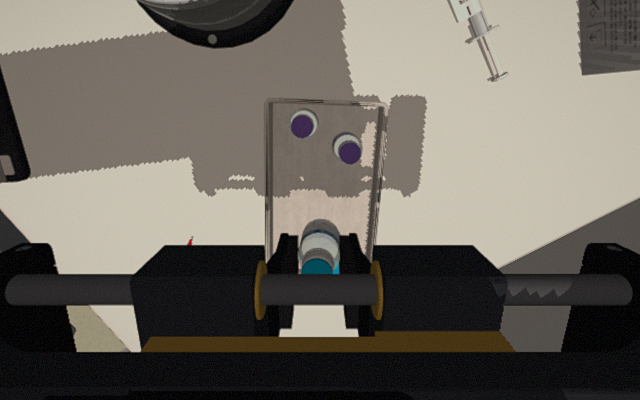

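The vial is held at (320,245) over the middle of the tray, clear of vials (303,125) and (347,150), and the tray is in line with the fingers. Lowering.

Call:
{"name": "arm_command", "arguments": {"xyz": [[0.002,0,-0.015],[0.002,0,-0.035],[0.002,0,-0.055],[0.002,0,-0.072],[0.002,0,-0.082],[0.002,0,-0.0865],[0.002,0,-0.0865],[0.002,0,-0.0865]], "rot": [[0,0,0],[0,0,0],[0,0,0],[0,0,0],[0,0,0],[0,0,0],[0,0,0],[0,0,0]]}}

```text
time: 16.92
ee_pos: [0.4546, -0.1573, 0.0291]
eef_rot: [0.872, 0.49, 0.0, 0.0]
ft_force: [-0.2, -0.5, 0.3]
width: 0.0215
grip_force: 11.8
```

Call:
{"name": "arm_command", "arguments": {"xyz": [[0,0,-0.0015],[0,0,-0.003],[0,0,-0.0042],[0,0,-0.0042],[0,0,-0.0042]], "rot": [[0,0,0],[0,0,0],[0,0,0],[0,0,0],[0,0,0]]}}

```text
time: 17.33
ee_pos: [0.4545, -0.1571, 0.0246]
eef_rot: [0.872, 0.49, 0.0, 0.0]
ft_force: [0.9, -0.8, 2.4]
width: 0.0214
grip_force: 11.9
```

Call:
{"name": "arm_command", "arguments": {"xyz": [[0,0,0],[0,0,0],[0,0,0],[0,0,0],[0,0,0.004],[0,0,0.018],[0,0,0.04],[0,0,0.07],[0,0,0.105],[0,0,0.14],[0,0,0.165],[0,0,0.165]], "rot": [[0,0,0],[0,0,0],[0,0,0],[0,0,0],[0,0,0],[0,0,0],[0,0,0],[0,0,0],[0,0,0],[0,0,0],[0,0,0],[0,0,0]], "grip": 0.43}}

```text
time: 18.33
ee_pos: [0.4565, -0.1579, 0.1945]
eef_rot: [0.872, 0.49, 0.003, 0.002]
ft_force: [0.2, -0.1, 0.4]
width: 0.0373
grip_force: 0.0
```

Run:
```python
from h import *
s=r.read_state();print(s['time'],s['ee_pos'],s['width'],s['eef_rot'],s['joint_positions'])
pic('wrist','w5.png');pic('scene','s5.png');pic('top')
spots('wrist',['tray_vial_1','vial_tray'],k=5)
spots('scene',['lid_grip','lid','tray_vial_1'],k=5)
spots('top',['lid_grip','lid'],k=3)
a=cv2.imread('pics/w5.png');b=cv2.imread('pics/s5.png')
cv2.imwrite('pics/c5.png',np.hstack([a[60:340,160:480],cv2.resize(b[200:340,260:440],None,fx=2,fy=2)]))
```

```text
18.3333 [ 0.45651916 -0.1578772   0.1945094 ] 0.03733715505970378 [0.87170722 0.49001101 0.0034703  0.00192102] [-0.41026241  0.00671108  0.6621064   1.89921808 -0.00652937  1.22941836
 -0.29260309]
wrist tray_vial_1 0.88 [ 0.4284 -0.2002 -0.0013] [320. 219.]
wrist tray_vial_1 0.79 [ 0.466  -0.0997 -0.0037] [301. 122.]
wrist tray_vial_1 0.58 [ 0.4849 -0.1299 -0.0008] [332. 138.]
wrist vial_tray 0.6 [ 0.4509 -0.156  -0.004 ] [317. 175.]
scene lid_grip 0.97 [0.4326 0.517  0.0653] [188. 187.]
scene lid_grip 0.89 [0.4691 0.1637 0.0684] [285. 231.]
scene lid_grip 0.62 [ 0.4751 -0.0984  0.0007] [369. 295.]
scene lid 0.82 [0.4736 0.1643 0.0036] [288. 246.]
scene lid 0.66 [0.4331 0.5198 0.0025] [192. 202.]
scene lid 0.25 [ 0.4824  0.039  -0.0007] [326. 267.]
scene tray_vial_1 0.72 [ 0.4373 -0.2     0.0079] [397. 326.]
scene tray_vial_1 0.7 [ 0.478  -0.1011  0.0034] [370. 294.]
top lid_grip 0.61 [0.4272 0.5206 0.0643] [229. 280.]
top lid_grip 0.56 [0.4669 0.1682 0.0667] [326. 228.]
top lid 0.91 [0.4295 0.5245 0.0015] [232. 281.]
top lid 0.76 [ 0.4673  0.1623 -0.0009] [328. 231.]
top lid 0.17 [0.4673 0.0373 0.0635] [363. 214.]
```

View pics/c5.png

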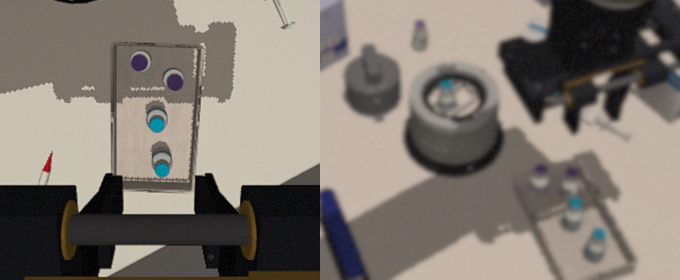

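The vial stands upright in the tray middle at crop (156,120), all four tray vials are standing and the other vial is still in the flask. Going back to the lid.

Call:
{"name": "arm_command", "arguments": {"xyz": [[0.001,0.012,0.005],[0.002,0.037,0.01],[0.003,0.067,0.01],[0.005,0.1,0.01],[0.006,0.133,0.01],[0.008,0.166,0.01],[0.01,0.199,0.01],[0.011,0.232,0.01],[0.013,0.265,0.01],[0.014,0.295,0.01],[0.015,0.315,0.0],[0.015,0.322,-0.01],[0.015,0.322,-0.035],[0.015,0.322,-0.065],[0.015,0.322,-0.09],[0.015,0.322,-0.112],[0.015,0.322,-0.126],[0.015,0.322,-0.133],[0.015,0.322,-0.133]], "rot": [[0,0,-0.02],[0,0,-0.04],[0,0,-0.06],[0,0,-0.08],[0,0,-0.1],[0,0,-0.12],[0,0,-0.143],[0,0,-0.143],[0,0,-0.143],[0,0,-0.143],[0,0,-0.143],[0,0,-0.143],[0,0,-0.143],[0,0,-0.143],[0,0,-0.143],[0,0,-0.143],[0,0,-0.143],[0,0,-0.143],[0,0,-0.143]]}}

```text
time: 20.42
ee_pos: [0.4682, 0.1637, 0.0547]
eef_rot: [0.905, 0.426, -0.002, 0.0]
ft_force: [0.1, 0.6, 0.3]
width: 0.0375
grip_force: 0.0
```

Call:
{"name": "arm_command", "arguments": {"xyz": [[0,0,0],[0,0,0],[0,0,0],[0,0,0],[0,0,0],[0,0,0],[0,0,0],[0,0,0]], "rot": [[0,0,0],[0,0,0],[0,0,0],[0,0,0],[0,0,0],[0,0,0],[0,0,0],[0,0,0]], "grip": 0, "squeeze": 40}}

```text
time: 21.08
ee_pos: [0.4698, 0.1651, 0.057]
eef_rot: [0.904, 0.427, 0.001, 0.0]
ft_force: [0.3, 0.2, 6.7]
width: 0.0178
grip_force: 40.0
```

Call:
{"name": "arm_command", "arguments": {"xyz": [[0,0,0.015],[0,0,0.045],[0,0,0.08],[0,0,0.115],[0,0,0.15],[0.0005,-0.006,0.175],[0.002,-0.025,0.185],[0.004,-0.05,0.185],[0.006,-0.075,0.185],[0.008,-0.1,0.185],[0.0095,-0.12,0.185],[0.01,-0.1285,0.185],[0.01,-0.1285,0.18],[0.01,-0.1285,0.165],[0.01,-0.1285,0.145],[0.01,-0.1285,0.125],[0.01,-0.1285,0.108],[0.01,-0.1285,0.097],[0.01,-0.1285,0.093],[0.01,-0.1285,0.093]], "rot": [[0,0,0],[0,0,0],[0,0,0],[0,0,0],[0,0,0],[0,0,0],[0,0,0],[0,0,0],[0,0,0],[0,0,0],[0,0,0],[0,0,0],[0,0,0],[0,0,0],[0,0,0],[0,0,0],[0,0,0],[0,0,0],[0,0,0],[0,0,0]]}}

```text
time: 22.75
ee_pos: [0.4786, 0.0371, 0.1485]
eef_rot: [0.904, 0.427, -0.001, -0.0]
ft_force: [0.4, 0.4, -1.3]
width: 0.0178
grip_force: 40.0
```

Run:
```python
from h import *
s=r.read_state();print(s['time'],s['ee_pos'],s['width'],s['ft_force'])
im=pic('wrist','w6.png')
spots('wrist',['flask_way_in','flask_seat','lid'],k=3)
pic('scene');spots('scene',['lid_grip','lid','flask_way_in','flask'],k=2)
print(r.read_state()['ee_pos'])
cv2.imwrite('pics/c6.png',cv2.resize(im[100:300,220:420,::-1],None,fx=3,fy=3))
```

```text
22.75 [0.47863074 0.03713414 0.14846789] 0.017823972758654737 [ 0.35169943  0.35910315 -1.32859645]
wrist flask_way_in 0.87 [0.5053 0.0735 0.0839] [315. 149.]
wrist flask_seat 0.79 [0.5241 0.0274 0.0888] [378. 185.]
wrist lid 0.59 [0.478  0.0386 0.0939] [316. 216.]
scene lid_grip 0.95 [0.4777 0.0377 0.1635] [326. 224.]
scene lid_grip 0.75 [0.4316 0.515  0.0645] [189. 188.]
scene lid 0.92 [0.4326 0.52   0.0017] [192. 203.]
scene lid 0.83 [0.4816 0.0363 0.0963] [327. 242.]
scene flask_way_in 0.62 [0.5093 0.0726 0.0847] [322. 233.]
scene flask 0.81 [ 0.4821  0.0371 -0.001 ] [326. 268.]
[0.47936245 0.03644123 0.14964031]
```

View pics/c6.png

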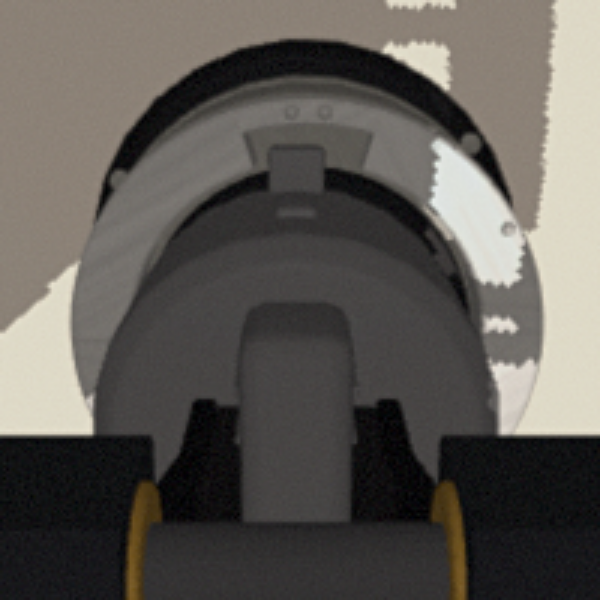

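The lug at crop (296,165) lies inside the way-in slot, which spans 245–372 under the two pips at (290,112) and (325,112). Lowering in, with a small clockwise trim.

Call:
{"name": "arm_command", "arguments": {"xyz": [[0,0,-0.003],[0,0,-0.006],[0,0,-0.009],[0,0,-0.012],[0,0,-0.0145],[0,0,-0.0145]], "rot": [[0,0,-0.03],[0,0,-0.03],[0,0,-0.03],[0,0,-0.03],[0,0,-0.03],[0,0,-0.03]]}}

```text
time: 23.7
ee_pos: [0.4792, 0.0364, 0.1346]
eef_rot: [0.911, 0.413, -0.0, 0.0]
ft_force: [-2.3, -0.5, 4.9]
width: 0.0179
grip_force: 40.0
```

Call:
{"name": "arm_command", "arguments": {"xyz": [[0,0,-0.003],[0,0,-0.006],[0,0,-0.009],[0,0,-0.0105],[0,0,-0.0105]], "rot": [[0,0,0],[0,0,0],[0,0,0],[0,0,0],[0,0,0]]}}

```text
time: 24.12
ee_pos: [0.4793, 0.0364, 0.1249]
eef_rot: [0.911, 0.413, 0.0, -0.0]
ft_force: [-4.4, -1.0, 11.0]
width: 0.0176
grip_force: 40.0
```

Call:
{"name": "arm_command", "arguments": {"xyz": [[0.0006,0,-0.0003],[0.0006,0,-0.0003],[0.0006,0,-0.0003],[0.0006,0,-0.0003],[0.0006,0,-0.0003],[0.0006,0,-0.0003],[0.0006,0,-0.0003],[0.0006,0,-0.0003],[0.0006,0,-0.0003],[0.0006,0,-0.0003],[0.0006,0,-0.0003],[0.0006,0,-0.0003],[0.0006,0,-0.0003],[0.0006,0,-0.0003],[0.0006,0,-0.0003]], "rot": [[0,0,-0.08],[0,0,-0.16],[0,0,-0.24],[0,0,-0.32],[0,0,-0.4],[0,0,-0.48],[0,0,-0.56],[0,0,-0.64],[0,0,-0.72],[0,0,-0.8],[0,0,-0.88],[0,0,-0.96],[0,0,-1.02],[0,0,-1.02],[0,0,-1.02]]}}

```text
time: 25.37
ee_pos: [0.4812, 0.0367, 0.1254]
eef_rot: [0.996, -0.084, 0.001, -0.001]
ft_force: [-0.1, -1.0, 10.3]
width: 0.0179
grip_force: 40.0
```

Call:
{"name": "arm_command", "arguments": {"xyz": [[0,0,0.002],[0,0,0.004],[0,0,0.006],[0,0,0.0065],[0,0,0.0065]], "rot": [[0,0,0],[0,0,0],[0,0,0],[0,0,0],[0,0,0]]}}

```text
time: 25.78
ee_pos: [0.481, 0.0366, 0.1302]
eef_rot: [0.996, -0.084, 0.001, -0.0]
ft_force: [8.9, 1.6, -13.0]
width: 0.0177
grip_force: 40.0
```

The lid sprang up to its locked height and holds against a 13 N pull. I'm relaxing, releasing and lifting away.

Call:
{"name": "arm_command", "arguments": {"xyz": [[0,0,-0.0012],[0,0,-0.0012],[0,0,-0.0012]], "rot": [[0,0,0],[0,0,0],[0,0,0]]}}

```text
time: 26.03
ee_pos: [0.4809, 0.0367, 0.13]
eef_rot: [0.996, -0.084, 0.001, -0.0]
ft_force: [4.6, 0.0, 3.1]
width: 0.0178
grip_force: 40.0
```

Call:
{"name": "arm_command", "arguments": {"xyz": [[0,0,0],[0,0,0],[0,0,0],[0,0,0],[0,0,0.01],[0,0,0.03],[0,0,0.06],[0,0,0.1],[0,0,0.13],[0,0,0.15],[0,0,0.15]], "rot": [[0,0,0],[0,0,0],[0,0,0],[0,0,0],[0,0,0],[0,0,0],[0,0,0],[0,0,0],[0,0,0],[0,0,0],[0,0,0]], "grip": 0.45}}

```text
time: 26.95
ee_pos: [0.4814, 0.0365, 0.2843]
eef_rot: [0.996, -0.084, 0.003, -0.001]
ft_force: [0.2, -0.1, -0.6]
width: 0.0389
grip_force: 0.0
```

Run:
```python
from h import *
s=r.read_state();print(s['time'],s['ee_pos'],s['width'])
im=pic('wrist','w7.png');b=pic('scene','s7.png')
spots('wrist',['lid','lid_grip','flask_seat'],k=2)
spots('scene',['lid','lid_grip'],k=2)
cv2.imwrite('pics/c7.png',np.hstack([im[60:240,200:580],cv2.resize(b[200:350,250:450],(380,285))[:180]])[:,:,::-1])
```

```text
26.95 [0.48135291 0.03647737 0.28433477] 0.03886047056336682
wrist lid 0.67 [0.4783 0.0382 0.0675] [317. 171.]
wrist lid 0.39 [ 0.485  -0.1296 -0.    ] [444. 134.]
wrist lid_grip 0.94 [0.4786 0.0356 0.1335] [320. 184.]
wrist lid_grip 0.26 [0.4751 0.0363 0.0671] [319. 173.]
wrist flask_seat 0.58 [0.5189 0.0238 0.0788] [324. 134.]
scene lid 0.68 [0.4828 0.0333 0.0795] [328. 247.]
scene lid 0.6 [0.4339 0.5209 0.001 ] [192. 203.]
scene lid_grip 0.67 [0.4793 0.0362 0.1417] [326. 230.]
scene lid_grip 0.63 [0.4305 0.515  0.0636] [188. 188.]
```

View pics/c7.png

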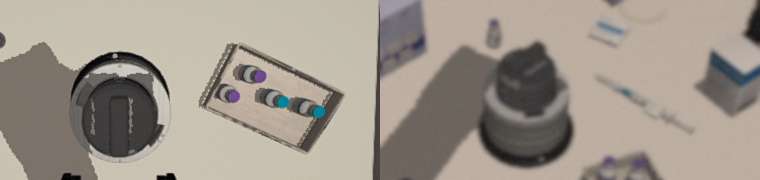

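The lid sits locked with its bar in line with the seat pips. All four vials stand in the tray, and the used vial still stands. Handing in.

```bash
python3 -c "
from bench import r
print(r.close_job())"
```

```text
the job is handed in; nothing more can be done
None
```

I stood the +x vial upright in the middle of the tray, left the other vial in its pocket, put the lid back on and locked it (it held against a 13 N pull), and handed the job in at about 27 s; no verdict was returned.

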